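Serve cocoa, then creamer, on the condiment carousel

ROBOT

A 6-joint arm with a two-finger parallel gripper is mounted at the origin on a cart in front of the work surface, level with it; the furniture and walls round the work are solid. World frame = base frame: x ahead of the robot, y to its left, z up, the work surface at z = 0. Lengths are in m, angles in rad, forces in N, time in s.
With the tool pointing down it reaches from about 0.425 to 1.125 m from the base axis. Payload 14.9 kg.
Tool frame: the origin (TCP) lies at the very end of the fingers, on their centre line; the grasp point (between the pads) lies 19 mm behind it (ctrl.pinch_z is the z of the grasp point in the tool frame, in m); z points along the fingers, y is the line along which they close (so a half turn about z gives the same grasp; the last joint's range is limited). The gripper opens to 91 mm and grips with 3 to 60 N. Pads are 32 mm wide; open, the fingers measure 118 mm over their backs; the gripper's body (76 mm by 178 mm) begins 60 mm behind the grasp point.
Start: joints at [1.28, 0.379, 1.734, -0, 1.028, -0.033], TCP at [0.178, 0.677, 0.214] pointing down, gripper open.
Joint ranges: [-2.77, 2.77], [-0.74, 2.19], [0, 2.66], [-1.06, 4.2], [0.31, 2.87], [-3.08, 3.08]. Speed limits (rad/s): [1.89, 1.89, 2.39, 3.14, 3.14, 3.14].

INTERFACE

Orientations are given as a rotation vector (axis times angle).
In Python, from plant import ctrl gives the robot as it stands.
- The arm moves only by the tool send_rows, never from a script. Its argument "targets" is a list that holds one entry, the list of rows, each a list of 7 numbers: the shift along the tool's x, y, z in cm, then the turn, a rotation vector about the tool's x, y, z in degrees, then the opening, from 0 (shut) to 1 (fully open). In form: [[[dx, dy, dz, rx, ry, rz, grip], ...]]. A call has 1 to 12 rows; each row shifts and turns the commanded pose from where the row before left it, along the tool's axes as they then stand; what a row does not reach is not made up. A row lasts 1/10 s, in which the tool goes at most 50 mm and 8.59 degrees, less where a joint would pass 70% of its speed; a pose out of reach is approached as far as the arm can. A call with a gripper value outside its range is refused whole. The fingers move at their own pace and stop on an object; "newtons" is the grip in N (left out, the last holds). Time passes only in rows, so rows that do not move let the fingers close. It gives the time, the measured TCP pose, the force, the opening and the grip force at its end, in the units of the state.
- ctrl.sense(): the state, without advancing time (a new reading comes with each control period).
- ctrl.read_camera(name): name is "side" or "top"; returns a dict with "color" (480x640x3 uint8, blue, green, red), "fx", "fy", "cx", "cy" (pixels), "extrinsics" (4x4, takes a point from world to camera coordinates). Camera axes: x right, y down, z forward; pixel columns grow to the right and rows downward; lengths in m; the calibration is good to about 2 mm. A picture is of the moment at which its call begins. There is no depth.
- ctrl.finish_job(): hands the job in; it is judged then, once.
Trained networks look in a picture, given as the dict that the camera call returned (one of the last four; its "shot" number tells which), for a name from the list of things; names that differ only in an ending like _2 or _b are one class to them, and where a whole thing is asked for, a point or a joint stands for the part that bears it (a point fixed in the world has none). Each returns a list of dicts, best first, with "score" (0 to 1); they miss things now and then, are a little off and sometimes report something else, mostly with a low value. They report only what shows in the picture. A call takes as long as a camera call.
- ctrl.look_for(picture, name): "position" ([column, row] in pixels, amid what is visible of it).
- ctrl.spot_point(picture, name): "position" ([column, row] in pixels: a listed point, or the origin of a listed thing).
The state is a dict: "time": time; "q": joint angles; "joint_velocities": joint speeds; "joint_efforts": joint torques, N m; "ee_pos": TCP position; "tcp_rot": TCP orientation; "wrist_force": force on the tool from outside, world axes, zero at the start; "wrist_torque": the same for the moment, N m; "opening": finger opening in m; "gripper_force": force on a finger pad.
Only numpy, scipy, OpenCV 4.12 (cv2) and the standard library are available. Lean on these libraries where they do the work, as an engineer would, in place of code of your own. Each camera call takes 0.05 s, during which the arm holds its last target. There are 200 camera calls.

TASK

Someone is mixing a drink: turn the condiment carousel, without flinging it round, until the brown-lidded cocoa tin stands squarely at the orange pointer on the foot, and hold it still there in the fingers for two seconds. Then turn it until the tall green-lidded tin stands squarely at the pointer and keep hold of the carousel with the fingers so that it stays still: finish while holding it, do not let go. Leave the other things on the counter where they are.

Things in the scene. Friction and masses are not known exactly. Their poses are not given: they have to be found in the camera images.
- stand: Fixed black round foot of the condiment carousel, 244 mm wide, 14 mm high; origin under its centre, on the turning axis; z up. Its own -x direction is the front: there an orange triangular pointer, 10 mm high, sticks out to 170 mm from the axis.
- carousel (a joint): Angle of the carousel's turntable on its foot (rad): 0 (or any full turn) when the green-lidded tin stands exactly at the orange pointer; grows counter-clockwise seen from above. Turns freely both ways past a full turn, with light friction (about 0.06 Nm), no spring, no detents.
- grip (a point): Centre of the black bar grip on top of the carousel's column, on the turning axis, 241 mm above the counter. The bar turns with the carousel; it is 72 mm long along this point's x axis, 16 mm thick (y) and 32 mm high (z, from 225 to 257 mm). The green tin stands on this point's -x side, below the bar. Tallest thing below the bar: the green-lidded tin, top at 194 mm; the containers under the bar's broad sides reach at most 171 mm.
- green_tin (a point): Axis of the tall creamer tin with green lid and white and green body (72 mm wide, 165 mm high, standing on the 28 mm high deck), 68 mm from the turning axis, point 110 mm above the counter. Fixed firmly in its cup on the 226 mm wide wooden turntable, as are the other three containers.
- brown_tin (a point): Axis of the cocoa tin with dark brown lid and beige body (70 mm wide, 142 mm high, top at 171 mm), 68 mm from the turning axis, point 110 mm above the counter; a quarter turn clockwise (seen from above) from the green-lidded tin, so it is at the pointer when joint carousel is pi/2. The clear sugar shaker stands opposite the green-lidded tin, the amber-lidded honey jar opposite the brown-lidded one.
- front_place (a point): The place right behind the orange pointer where a tin's axis must come: 68 mm from the turning axis, 110 mm above the counter; fixed to the foot.
- mug_mid (a point): Bystander: orange mug, 81 x 113 x 101 mm; point on its middle, half-way up or so.
- pod_a_mid (a point): Bystander: coffee pod with brown lid, 51 mm wide, 44 mm high; point on its middle, half-way up or so.
- pod_b_mid (a point): Bystander: coffee pod with orange lid, 51 mm wide, 44 mm high; point on its middle, half-way up or so.

How it is judged:
On the way:
1. the brown-lidded tin is held still at the pointer (within 10 mm) by the fingers for 1.5 s (horizontal distance between brown_tin and front_place below 0.01 m and contact force between the fingers and carousel above 2 N and velocity of joint carousel between -0.1 and 0.1 rad/s), for 1.5 s.
At the end, for the whole second after the job is handed in: The centre of the green-lidded tin is within 10 mm of its place behind the orange pointer (about 8 degrees of turn), the carousel is still (under 0.1 rad/s), and the fingers still hold it with more than 2 N of contact force (horizontal distance between green_tin and front_place below 0.01 m and contact force between the fingers and carousel above 2 N and velocity of joint carousel between -0.1 and 0.1 rad/s); the arm keeps its last pose, push and grip.
It fails at once if the carousel is spun fast (over 6 rad/s, about a turn a second) (velocity of joint carousel above 6 rad/s or velocity of joint carousel below -6 rad/s).
It fails at once if a bystander is moved by more than 30 mm (distance of any of mug_mid, pod_a_mid, pod_b_mid from where it was at the start of the episode above 0.03 m).
It also fails if it takes over 64 s, if anything falls off the work surface, if the arm or the gripper's body presses on something with over 40 N, if the wrist force passes 120 N, or if a joint passes its speed limit or range.

## Working session

There is one attempt and no reset: what is moved stays moved. The work goes in short steps, Python scripts to look and compute and a tool call to move; the robot and the scene stay as the last step left them, time stands still between calls to the robot, and variables do not carry over. Pictures are saved under pics/ and viewed, at most 10 in all, crops included, and the job is handed in when it is done.

Besides the shell and the picture viewer there is one more tool, called after "Emit:" as a command line: name --argument value ..., lists and objects as JSON in quotes. send_rows: Moves the arm, as the interface text tells. Its arguments: {"type":"object","properties":{"targets":{"type":"array","items":{"type":"array","items":{"type":"array","items":{"type":"number"}}}},"newtons":{"type":"number"}},"required":["targets"]}

```bash
mkdir -p pics; cat > h.py <<'E'
import numpy as np, cv2
from plant import ctrl
def ray(p,uv):
    E=np.array(p["extrinsics"]);R,t=E[:3,:3],E[:3,3]
    d=R.T@np.array([(uv[0]-p["cx"])/p["fx"],(uv[1]-p["cy"])/p["fy"],1]);return -R.T@t,d/np.linalg.norm(d)
def at_z(p,uv,z):
    c,d=ray(p,uv);return c+d*(z-c[2])/d[2]
Z=dict(stand=0,grip=.241,green_tin=.11,brown_tin=.11,front_place=.11,mug_mid=.05,pod_a_mid=.022,pod_b_mid=.022)
def survey(names,cams=("top","side")):
    P={c:ctrl.read_camera(c) for c in cams}
    for n in names:
        for c in cams:
            r=ctrl.spot_point(P[c],n)[:2]
            for k in r: print(n,c,round(k["score"],2),np.round(k["position"]),np.round(at_z(P[c],k["position"],Z[n]),3))
    return P
E
python3 - <<'E'
from h import *
P=survey(Z)
cv2.imwrite("pics/a.png",P["top"]["color"]);cv2.imwrite("pics/b.png",P["side"]["color"])
s=ctrl.sense();print({k:np.round(v,3) for k,v in s.items()},ctrl.pinch_z)
E
```

```text
stand top 0.65 [314. 268.] [ 0.498 -0.076  0.   ]
stand top 0.56 [410. 248.] [ 0.534 -0.316  0.   ]
stand side 0.58 [398. 358.] [ 0.527 -0.312  0.   ]
grip top 0.98 [428. 230.] [ 0.526 -0.312  0.241]
grip top 0.26 [231. 245.] [0.518 0.086 0.241]
grip side 0.9 [405. 243.] [ 0.524 -0.311  0.241]
green_tin top 0.84 [391. 230.] [ 0.559 -0.255  0.11 ]
green_tin side 0.63 [388. 288.] [ 0.558 -0.252  0.11 ]
brown_tin top 0.67 [429. 213.] [ 0.592 -0.346  0.11 ]
brown_tin side 0.69 [293. 297.] [ 0.408 -0.158  0.11 ]
brown_tin side 0.6 [438. 304.] [ 0.584 -0.345  0.11 ]
front_place top 0.66 [390. 253.] [ 0.505 -0.248  0.11 ]
front_place top 0.56 [389. 229.] [ 0.561 -0.253  0.11 ]
front_place side 0.79 [364. 299.] [ 0.5   -0.246  0.11 ]
mug_mid top 0.87 [196. 204.] [0.664 0.196 0.05 ]
mug_mid side 0.79 [277. 218.] [0.661 0.205 0.05 ]
pod_a_mid top 0.62 [232. 244.] [0.566 0.117 0.022]
pod_a_mid side 0.79 [269. 253.] [0.57  0.12  0.022]
pod_b_mid top 0.83 [315. 269.] [ 0.493 -0.079  0.022]
pod_b_mid side 0.64 [294. 299.] [ 0.489 -0.063  0.022]
{'time': np.float64(0.9), 'q': array([ 1.28 ,  0.379,  1.734,  0.   ,  1.028, -0.033]), 'joint_velocities': array([ 0.001,  0.   ,  0.001,  0.001, -0.002,  0.   ]), 'joint_efforts': array([ 1.0000e-03, -7.6369e+01, -4.3474e+01,  6.5000e-02,  3.9000e-02,
       -0.0000e+00]), 'ee_pos': array([0.178, 0.677, 0.214]), 'tcp_rot': array([-0.404, -3.116, -0.   ]), 'wrist_force': array([ 0.477, -0.736, -0.306]), 'wrist_torque': array([0.07 , 0.015, 0.002]), 'gripper_force': np.float64(0.0), 'opening': np.float64(0.091)} -0.0188
```

View pictures.

View pics/a.png

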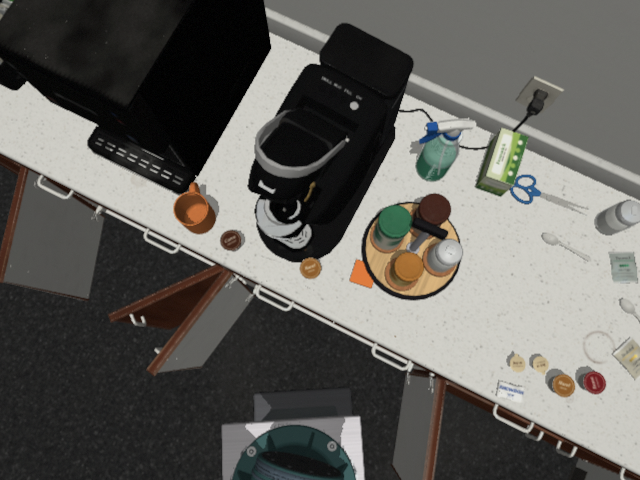

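View pics/b.png

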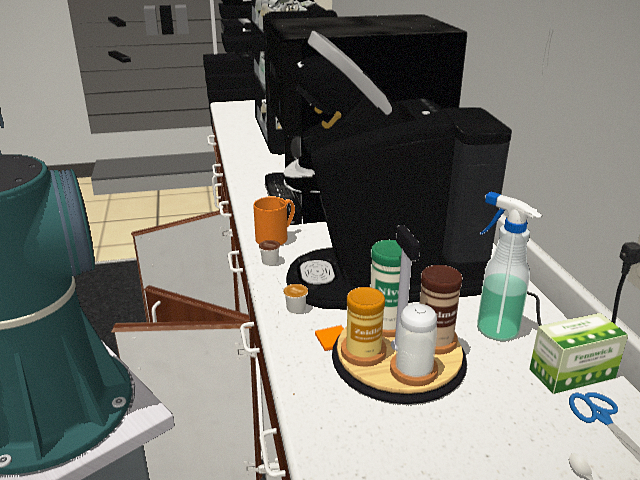

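```bash
python3 - <<'E'
from h import *
P={c:ctrl.read_camera(c) for c in("top","side")}
def tri(a,b):
    c,d=ray(P["top"],a);e,f=ray(P["side"],b)
    s=np.linalg.lstsq(np.c_[d,-f],e-c,rcond=None)[0];p,q=c+s[0]*d,e+s[1]*f
    print(a,b,np.round((p+q)/2,3),"gap",round(np.linalg.norm(p-q),3))
for u in [(258,165),(262,185),(257,150),(280,182)]:tri(u,(312,35))
tri((348,140),(388,112))
for uv in [(262,190),(330,250),(320,258),(390,150),(345,205)]:
    print(uv,[np.round(at_z(P["top"],uv,z)[:2],3) for z in(0,.3,.4)])
m=cv2.inRange(P["top"]["color"][240:300,340:390],(0,70,200),(60,140,255))
ys,xs=np.nonzero(m);pts=np.c_[xs+340,ys+240]
w=np.array([at_z(P["top"],p,.01)[:2] for p in pts]);ax=np.array([.525,-.3115])
d=w-ax;r=np.hypot(*d.T);c=d.mean(0);print(len(w),"orange dir",np.degrees(np.arctan2(c[1],c[0])),"r",r.min(),r.max(),"tip dir",np.degrees(np.arctan2(*d[r.argmax()][::-1])))
g=ctrl.look_for(P["top"],"grip")[0];print(g)
print([np.round(ray(P[c],(0,0))[0],2) for c in P])
E
```

```text
(258, 165) (312, 35) [ 0.587 -0.004  0.522] gap 0.009
(262, 185) (312, 35) [ 0.562 -0.016  0.524] gap 0.031
(257, 150) (312, 35) [0.604 0.002 0.521] gap 0.009
(280, 182) (312, 35) [ 0.556 -0.038  0.53 ] gap 0.011
(348, 140) (388, 112) [ 0.659 -0.148  0.399] gap 0.013
(262, 190) [array([0.704, 0.042]), array([0.611, 0.014]), array([0.58 , 0.005])]
(330, 250) [array([ 0.541, -0.118]), array([ 0.485, -0.11 ]), array([ 0.466, -0.107])]
(320, 258) [array([ 0.523, -0.093]), array([ 0.471, -0.09 ]), array([ 0.454, -0.089])]
(390, 150) [array([ 0.791, -0.288]), array([ 0.678, -0.241]), array([ 0.641, -0.225])]
(345, 205) [array([ 0.653, -0.163]), array([ 0.571, -0.144]), array([ 0.544, -0.138])]
5 orange dir 113.62688377066739 r 0.13333253123399746 0.14226775559167693 tip dir 120.91323789113825Traceback (most recent call last):
  File "<stdin>", line 15, in <module>
IndexError: list index out of range
```

Emit:
send_rows --targets '[[[0, -3.7, -1.2, 0, 0, 0, 1], [0, -3.7, -1.2, 0, 0, 0, 1], [0, -3.7, -1.2, 0, 0, 0, 1], [0, -3.7, -1.2, 0, 0, 0, 1], [0, -3.7, -1.2, 0, 0, 0, 1], [0, -3.7, -1.2, 0, 0, 0, 1], [0, -3.7, -1.2, 0, 0, 0, 1], [-3.8, -0.5, 0, 0, 0, 0, 1], [-3.8, -0.5, 0, 0, 0, 0, 1], [-3.8, -0.5, 0, 0, 0, 0, 1], [0, 0, 0, 0, 0, 0, 1]]]'

```text
time: 2.15
ee_pos: [0.2216, 0.3817, 0.2983]
tcp_rot: [0.409, 3.114, 0.001]
wrist_force: [-0.4, 1.2, 0.5]
opening: 0.0913
gripper_force: 0.0
```

Emit:
send_rows --targets '[[[-3.5, -1.5, 0, 0, 0, 0, 1], [-3.5, -1.5, 0, 0, 0, 0, 1], [-3.5, -1.5, 0, 0, 0, 0, 1], [-3.0, -2.3, 0, 0, 0, 0, 1], [-3.0, -2.3, 0, 0, 0, 0, 1], [-3.0, -2.3, 0, 0, 0, 0, 1], [-2.3, -3.1, 0, 0, 0, 0, 1], [-2.3, -3.1, 0, 0, 0, 0, 1], [-2.3, -3.1, 0, 0, 0, 0, 1], [0, 0, 0, 0, 0, 0, 1]]]'

```text
time: 3.15
ee_pos: [0.4223, 0.1129, 0.2981]
tcp_rot: [0.409, 3.114, -0.0]
wrist_force: [-0.1, 0.5, -0.3]
opening: 0.0916
gripper_force: 0.0
```

Emit:
send_rows --targets '[[[-1.4, -3.5, 0, 0, 0, 0, 1], [-1.4, -3.5, 0, 0, 0, 0, 1], [-1.4, -3.5, 0, 0, 0, 0, 1], [-0.5, -3.8, 0, 0, 0, 0, 1], [-0.5, -3.8, 0, 0, 0, 0, 1], [-0.5, -3.8, 0, 0, 0, 0, 1], [0.5, -3.8, 0, 0, 0, 0, 1], [0.5, -3.8, 0, 0, 0, 0, 1], [0.5, -3.8, 0, 0, 0, 0, 1], [0, 0, 0, 0, 0, 0, 1]]]'

```text
time: 4.15
ee_pos: [0.3762, -0.2193, 0.2981]
tcp_rot: [0.408, 3.115, -0.001]
wrist_force: [0.3, 1.0, 0.3]
opening: 0.0911
gripper_force: 0.0
```

Emit:
send_rows --targets '[[[0, 0, 0, 0, 0, 8.5, 1], [0, 0, 0, 0, 0, 8.5, 1], [0, 0, 0, 0, 0, 8.5, 1], [0, 0, 0, 0, 0, 8.5, 1], [0, 0, 0, 0, 0, 8.5, 1], [0, 0, 0, 0, 0, 8.5, 1], [0, 0, 0, 0, 0, 8.5, 1], [0, 0, 0, 0, 0, 8.5, 1], [0, 0, 0, 0, 0, 8.5, 1], [0, 0, 0, 0, 0, 8.5, 1], [0, 0, 0, 0, 0, 8.5, 1], [0, 0, 0, 0, 0, 8.5, 1]]]'

```text
time: 5.35
ee_pos: [0.3776, -0.216, 0.2979]
tcp_rot: [-2.679, -1.64, -0.0]
wrist_force: [0.4, -0.3, -1.2]
opening: 0.0909
gripper_force: 0.0
```

```bash
cat >> h.py <<'E'
from scipy.spatial.transform import Rotation as Ro
def where():
    s=ctrl.sense();R=Ro.from_rotvec(s["tcp_rot"]).as_matrix()
    print("t",round(s["time"],2),"p",np.round(s["ee_pos"],4),"yaw_y",round(np.degrees(np.arctan2(R[1,1],R[0,1])),1),"q",np.round(s["q"],2),"open",s["opening"],"F",s["gripper_force"],np.round(s["wrist_force"],1))
    return s,R
def to(p):
    s,R=where();print("shift cm",np.round(100*R.T@(np.array(p)-s["ee_pos"]),2))
E
python3 - <<'E'
from h import *
P=survey(["grip","green_tin","brown_tin","front_place","stand"])
to([.525,-.3115,.30])
cv2.imwrite("pics/c.png",cv2.resize(P["top"]["color"][160:320,300:500],None,fx=4,fy=3.75,interpolation=cv2.INTER_CUBIC))
# bar orientation: dark pixels on grip
E
```

```text
grip top 0.81 [428. 228.] [ 0.529 -0.313  0.241]
grip side 0.97 [407. 243.] [ 0.525 -0.314  0.241]
grip side 0.54 [276. 217.] [ 0.426 -0.095  0.241]
green_tin top 0.67 [388. 229.] [ 0.561 -0.249  0.11 ]
green_tin side 0.85 [389. 285.] [ 0.565 -0.247  0.11 ]
brown_tin top 0.61 [430. 215.] [ 0.587 -0.348  0.11 ]
brown_tin side 0.7 [437. 302.] [ 0.588 -0.34   0.11 ]
front_place top 0.68 [389. 254.] [ 0.504 -0.247  0.11 ]
front_place side 0.85 [364. 297.] [ 0.503 -0.244  0.11 ]
stand top 0.88 [410. 247.] [ 0.536 -0.314  0.   ]
stand side 0.56 [399. 357.] [ 0.53  -0.311  0.   ]
t 5.95 p [ 0.3771 -0.2173  0.2979] yaw_y -26.7 q [-0.58 -0.17  2.18  0.    1.13 -0.11] open 0.09134052411481049 F 0.0 [ 0.3 -0.1  0.2]
shift cm [-1.76 17.45 -0.21]
```

View pics/c.png

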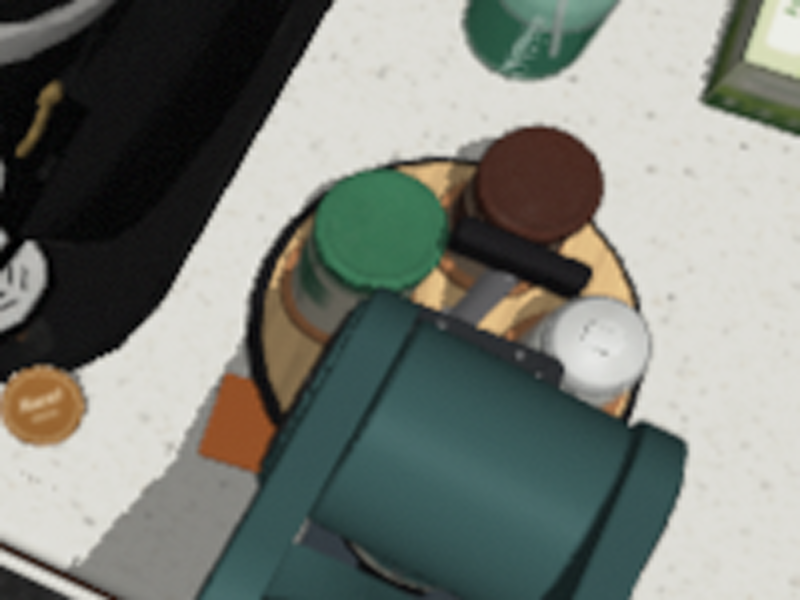

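```bash
python3 - <<'E'
from h import *
p=ctrl.read_camera("top")
e=[at_z(p,u,.257)[:2] for u in((413,223.5),(447.5,232.5))];d=e[0]-e[1]
print("bar",e,np.hypot(*d),np.degrees(np.arctan2(d[1],d[0])),(e[0]+e[1])/2)
a=np.array([.527,-.3125])
for n,u,z in(("green",(395,221.3),.194),("brown",(435,209.3),.171)):
    w=at_z(p,u,z)[:2];print(n,w,np.hypot(*(w-a)),np.degrees(np.arctan2(*(w-a)[::-1])))
to([.527,-.3125,.30])
E
```

```text
bar [array([ 0.53680494, -0.27987371]), array([ 0.51437193, -0.34663109])] 0.07042576053258273 71.42569832404129 [ 0.52558844 -0.3132524 ]
green [ 0.55818083 -0.25403439] 0.0662606332396807 61.928139957300175
brown [ 0.58502865 -0.34652962] 0.06727064062386191 -30.388550921104656
t 6.0 p [ 0.377  -0.2173  0.2979] yaw_y -26.7 q [-0.58 -0.17  2.18 -0.    1.13 -0.11] open 0.09086857847641079 F 0.0 [-0.4 -0.3 -0.3]
shift cm [-1.75 17.67 -0.21]
```

Emit:
send_rows --targets '[[[-0.4, 3.5, 0, 0, 0, 0, 1], [-0.4, 3.5, 0, 0, 0, 0, 1], [-0.4, 3.5, 0, 0, 0, 0, 1], [-0.4, 3.5, 0, 0, 0, 0, 1], [-0.2, 3.6, 0, 0, 0, 1, 1], [0, 0, 0, 0, 0, 0, 1], [0, 0, 0, 0, 0, 0, 1]]]'

```text
time: 6.7
ee_pos: [0.5261, -0.3127, 0.2973]
tcp_rot: [-2.689, -1.623, 0.001]
wrist_force: [0.2, -0.0, -0.6]
opening: 0.0913
gripper_force: 0.0
```

```bash
python3 - <<'E'
from h import *
P=survey(["grip"],("side",))
to([.526,-.313,.222])
cv2.imwrite("pics/d.png",cv2.resize(P["side"]["color"][160:340,300:540],None,fx=3,fy=3))
E
```

```text
grip side 0.91 [409. 244.] [ 0.525 -0.317  0.241]
t 6.8 p [ 0.5255 -0.3123  0.2977] yaw_y -27.8 q [-0.57  0.15  1.86 -0.    1.13 -0.09] open 0.09135031376310157 F 0.0 [-0.2 -0.2 -0.2]
shift cm [-0.04  0.09  7.57]
```

View pics/d.png

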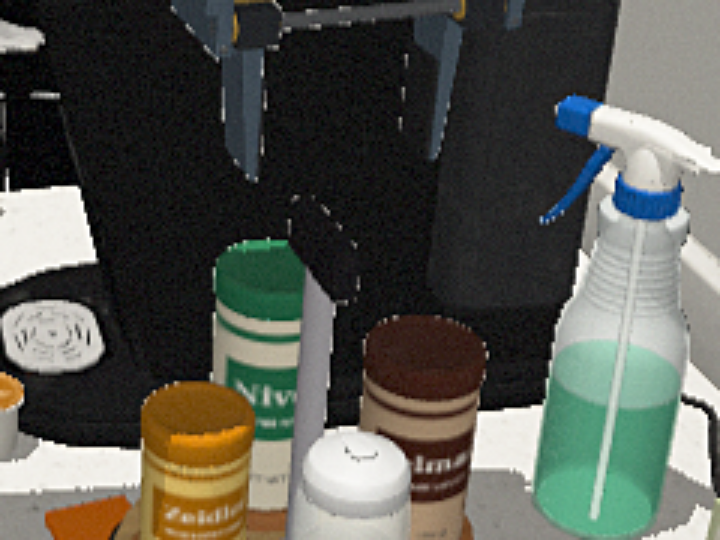

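The picture shows the open fingertips (crop 245,180 and 435,160) either side of the black bar (325,250), across its broad sides. I can descend and grip.

Emit:
send_rows --newtons 20 --targets '[[[0, 0, 2.5, 0, 0, 0, 1], [0, 0.1, 2.5, 0, 0, 0, 1], [0, 0, 2.5, 0, 0, 0, 1], [0, 0, 0, 0, 0, 0, 1], [0, 0, 0, 0, 0, 0, 0.6], [0, 0, 0, 0, 0, 0, 0.3], [0, 0, 0, 0, 0, 0, 0.1], [0, 0, 0, 0, 0, 0, 0], [0, 0, 0, 0, 0, 0, 0], [0, 0, 0, 0, 0, 0, 0], [0, 0, 0, 0, 0, 0, 0], [0, 0, 0, 0, 0, 0, 0]]]'

```text
time: 8.0
ee_pos: [0.527, -0.3131, 0.2229]
tcp_rot: [-2.69, -1.623, 0.0]
wrist_force: [0.2, -0.0, -0.4]
opening: 0.0303
gripper_force: 0.0
```

```bash
python3 - <<'E'
from h import *
survey(["green_tin","brown_tin","front_place"],("top","side"));where()
E
```

```text
green_tin top 0.72 [390. 229.] [ 0.56  -0.255  0.11 ]
green_tin side 0.83 [387. 291.] [ 0.55  -0.257  0.11 ]
brown_tin top 0.53 [312. 270.] [ 0.479 -0.073  0.11 ]
brown_tin side 0.81 [434. 302.] [ 0.585 -0.337  0.11 ]
front_place top 0.69 [392. 252.] [ 0.508 -0.253  0.11 ]
front_place top 0.27 [310. 271.] [ 0.475 -0.068  0.11 ]
front_place side 0.59 [364. 299.] [ 0.499 -0.248  0.11 ]
front_place side 0.35 [401. 360.] [ 0.421 -0.402  0.11 ]
t 8.4 p [ 0.5264 -0.3128  0.2228] yaw_y -27.8 q [-0.57  0.23  1.91 -0.    1.   -0.09] open 0.016600438778821086 F 20.000524520874023 [-4.5  2.3  3.3]
```

Emit:
send_rows --targets '[[[0, 0, 0, 0, 0, -3, 0], [0, 0, 0, 0, 0, -6, 0], [0, 0, 0, 0, 0, -6, 0], [0, 0, 0, 0, 0, -6, 0], [0, 0, 0, 0, 0, -6, 0], [0, 0, 0, 0, 0, -6, 0], [0, 0, 0, 0, 0, -6, 0], [0, 0, 0, 0, 0, -6, 0], [0, 0, 0, 0, 0, -6, 0], [0, 0, 0, 0, 0, -6, 0], [0, 0, 0, 0, 0, -6, 0], [0, 0, 0, 0, 0, -3, 0]]]'

```text
time: 9.6
ee_pos: [0.5275, -0.3127, 0.2229]
tcp_rot: [1.366, 2.828, 0.002]
wrist_force: [5.0, 5.3, -1.4]
opening: 0.0165
gripper_force: 20.0
```

Emit:
send_rows --targets '[[[0, 0, 0, 0, 0, -4, 0], [0, 0, 0, 0, 0, -6, 0], [0, 0, 0, 0, 0, -6, 0], [0, 0, 0, 0, 0, -6, 0], [0, 0, 0, 0, 0, -6, 0], [0, 0, 0, 0, 0, -6, 0], [0, 0, 0, 0, 0, -6, 0], [0, 0, 0, 0, 0, -6, 0], [0, 0, 0, 0, 0, -6, 0], [0, 0, 0, 0, 0, -6, 0], [0, 0, 0, 0, 0, -6, 0], [0, 0, 0, 0, 0, -4, 0]]]'

```text
time: 10.8
ee_pos: [0.5278, -0.3117, 0.2228]
tcp_rot: [-0.449, 3.108, 0.004]
wrist_force: [7.0, 13.3, 0.1]
opening: 0.0167
gripper_force: 20.0
```

Emit:
send_rows --targets '[[[0, 0, 0, 0, 0, -4, 0], [0, 0, 0, 0, 0, -2, 0], [0, 0, 0, 0, 0, 0, 0], [0, 0, 0, 0, 0, 0, 0]]]'

```text
time: 11.2
ee_pos: [0.5277, -0.3116, 0.2228]
tcp_rot: [-0.605, 3.081, 0.004]
wrist_force: [7.9, 13.3, 1.6]
opening: 0.0166
gripper_force: 20.0
```

```bash
python3 - <<'E'
from h import *
P=survey(["green_tin","brown_tin","front_place"]);where()
cv2.imwrite("pics/e.png",cv2.resize(P["top"]["color"][160:320,300:500],None,fx=4,fy=3.75,interpolation=cv2.INTER_CUBIC))
cv2.imwrite("pics/f.png",cv2.resize(P["side"]["color"][160:420,280:540],None,fx=2.3,fy=2.3))
E
```

```text
green_tin top 0.63 [232. 245.] [0.545 0.105 0.11 ]
brown_tin top 0.64 [390. 254.] [ 0.502 -0.248  0.11 ]
brown_tin side 0.97 [365. 297.] [ 0.504 -0.244  0.11 ]
front_place top 0.85 [391. 253.] [ 0.505 -0.252  0.11 ]
front_place side 0.93 [364. 299.] [ 0.497 -0.248  0.11 ]
t 11.6 p [ 0.5277 -0.3116  0.2228] yaw_y 112.2 q [-0.57  0.23  1.91  0.    1.   -2.53] open 0.016628695064383626 F 20.00219017267227 [ 7.4 13.2  0.1]
```

View pics/e.png

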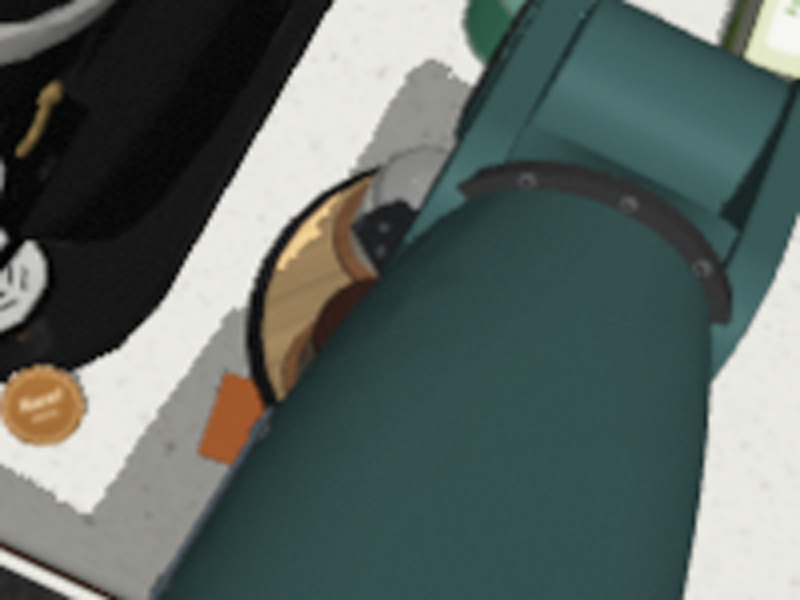

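View pics/f.png

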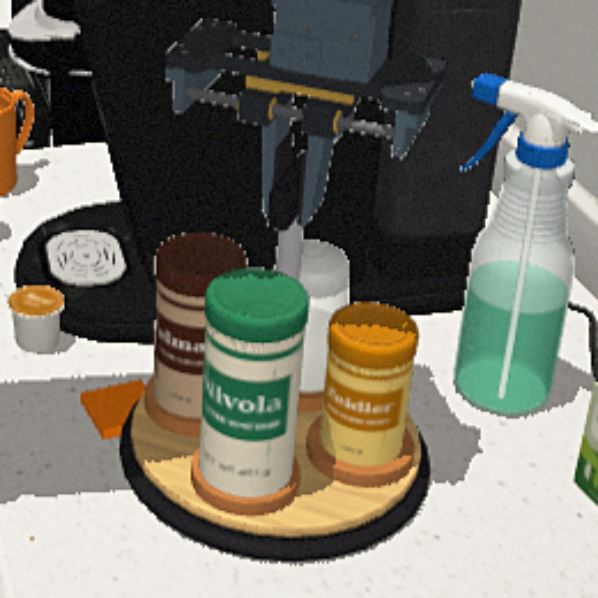

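```bash
python3 - <<'E'
from h import *
p=ctrl.read_camera("top");a=np.array([.527,-.3125])
im=cv2.imread("pics/a.png")
h=cv2.cvtColor(im,cv2.COLOR_BGR2HSV)
m=cv2.inRange(h,(5,150,120),(18,255,255));m[:, :345]=0;m[:, 380:]=0;m[:250]=0;m[295:]=0
ys,xs=np.nonzero(m);w=np.array([at_z(p,u,.01)[:2] for u in zip(xs,ys)])-a
c=w.mean(0);f=lambda v:round(np.degrees(np.arctan2(v[1],v[0])),1)
print(len(w),f(c),np.hypot(*c))
q=cv2.minAreaRect(np.c_[xs,ys].astype(np.float32));
for u in cv2.boxPoints(q): v=at_z(p,u,.01)[:2]-a;print(u,f(v),np.hypot(*v))
# foot ellipse centre: dark ring
print("stand check",[np.round(at_z(p,u,.014)[:2],3) for u in((362,247),(461,252),(412,298),(410,200))])
E
```

```text
374 112.8 0.13437962592527278
[349.3 280.1] 112.7 0.16559147684928613
[356.3 259.1] 96.0 0.13296727573685854
[377.89996 266.30002] 113.0 0.08855440577768316
[370.89996 287.30002] 129.5 0.1326167450158785
stand check [array([ 0.541, -0.196]), array([ 0.514, -0.434]), array([ 0.411, -0.305]), array([ 0.652, -0.323])]
```

Brown tin (crop f 200,330) stands behind the orange pointer (115,405). The pointer lies at about 112° and the tin at 112.2°, so I'll hold here, then turn back 90°.

Emit:
send_rows --targets '[[[0, 0, 0, 0, 0, 0, 0], [0, 0, 0, 0, 0, 0, 0], [0, 0, 0, 0, 0, 0, 0], [0, 0, 0, 0, 0, 0, 0], [0, 0, 0, 0, 0, 0, 0], [0, 0, 0, 0, 0, 0, 0], [0, 0, 0, 0, 0, 0, 0], [0, 0, 0, 0, 0, 0, 0], [0, 0, 0, 0, 0, 0, 0], [0, 0, 0, 0, 0, 0, 0], [0, 0, 0, 0, 0, 0, 0], [0, 0, 0, 0, 0, 0, 0]]]'

```text
time: 12.85
ee_pos: [0.5277, -0.3116, 0.2229]
tcp_rot: [-0.605, 3.081, 0.004]
wrist_force: [7.0, 13.2, 0.5]
opening: 0.0169
gripper_force: 20.0
```

Emit:
send_rows --targets '[[[0, 0, 0, 0, 0, 0, 0], [0, 0, 0, 0, 0, 0, 0], [0, 0, 0, 0, 0, 0, 0], [0, 0, 0, 0, 0, 0, 0], [0, 0, 0, 0, 0, 0, 0], [0, 0, 0, 0, 0, 0, 0], [0, 0, 0, 0, 0, 0, 0], [0, 0, 0, 0, 0, 0, 0], [0, 0, 0, 0, 0, 0, 0], [0, 0, 0, 0, 0, 0, 0], [0, 0, 0, 0, 0, 0, 0], [0, 0, 0, 0, 0, 0, 0]]]'

```text
time: 14.05
ee_pos: [0.5277, -0.3116, 0.2229]
tcp_rot: [-0.605, 3.081, 0.004]
wrist_force: [8.0, 12.3, -0.5]
opening: 0.0166
gripper_force: 20.0
```

Emit:
send_rows --targets '[[[0, 0, 0, 0, 0, 3, 0], [0, 0, 0, 0, 0, 6, 0], [0, 0, 0, 0, 0, 6, 0], [0, 0, 0, 0, 0, 6, 0], [0, 0, 0, 0, 0, 6, 0], [0, 0, 0, 0, 0, 6, 0], [0, 0, 0, 0, 0, 6, 0], [0, 0, 0, 0, 0, 6, 0], [0, 0, 0, 0, 0, 6, 0], [0, 0, 0, 0, 0, 6, 0], [0, 0, 0, 0, 0, 6, 0], [0, 0, 0, 0, 0, 6, 0]]]'

```text
time: 15.25
ee_pos: [0.5275, -0.3126, 0.2228]
tcp_rot: [1.253, 2.88, 0.002]
wrist_force: [3.2, 5.3, -1.5]
opening: 0.0166
gripper_force: 20.0
```

Emit:
send_rows --targets '[[[0, 0, 0, 0, 0, 6, 0], [0, 0, 0, 0, 0, 6, 0], [0, 0, 0, 0, 0, 6, 0], [0, 0, 0, 0, 0, 3, 0], [0, 0, 0, 0, 0, 0, 0], [0, 0, 0, 0, 0, 0, 0], [0, 0, 0, 0, 0, 0, 0], [0, 0, 0, 0, 0, 0, 0]]]'

```text
time: 16.05
ee_pos: [0.5272, -0.3128, 0.2228]
tcp_rot: [1.749, 2.61, 0.001]
wrist_force: [4.0, 5.0, -1.1]
opening: 0.0163
gripper_force: 20.0
```

```bash
python3 - <<'E'
from h import *
P=survey(["green_tin","front_place","mug_mid","pod_b_mid"]);where()
cv2.imwrite("pics/g.png",cv2.resize(P["side"]["color"][160:420,280:540],None,fx=2.3,fy=2.3))
E
```

```text
green_tin top 0.76 [393. 254.] [ 0.504 -0.257  0.11 ]
green_tin side 0.81 [364. 300.] [ 0.496 -0.25   0.11 ]
front_place top 0.64 [393. 252.] [ 0.507 -0.255  0.11 ]
front_place side 0.59 [365. 296.] [ 0.507 -0.243  0.11 ]
mug_mid top 0.62 [195. 204.] [0.663 0.198 0.05 ]
mug_mid top 0.21 [405. 214.] [ 0.607 -0.302  0.05 ]
mug_mid side 0.63 [276. 219.] [0.658 0.204 0.05 ]
pod_b_mid top 0.7 [312. 267.] [ 0.498 -0.072  0.022]
pod_b_mid side 0.91 [296. 295.] [ 0.502 -0.056  0.022]
t 16.55 p [ 0.5272 -0.3128  0.2229] yaw_y 22.3 q [-0.57  0.23  1.91  0.    1.   -0.96] open 0.01652251604307982 F 19.999929070472717 [ 3.4  4.5 -0.2]
```

View pics/g.png

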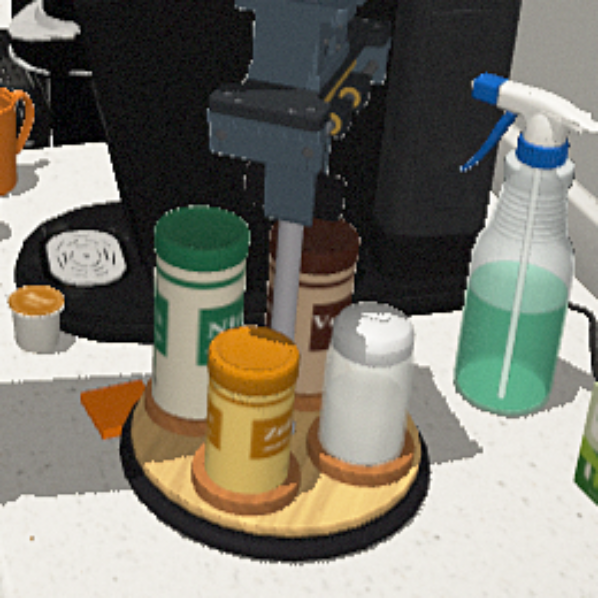

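The green tin (crop 200,320) stands right behind the orange pointer (115,405), still held with 20 N. The bystanders are unmoved, so I'm handing in.

```bash
python3 -c "
from plant import ctrl
print(ctrl.finish_job())"
```

```text
the job is handed in; nothing more can be done
None
```

I held the cocoa tin still at the pointer for over 2 s, then turned the green-lidded tin to the pointer and handed the job in still gripping the carousel at 20 N; the hand-in gave no verdict.

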